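# Stow a bronze shovel under the half-deck of a finds case

## Robot

A 7-joint arm with a two-finger parallel gripper is mounted at the origin on the work surface. World frame = base frame: x ahead of the robot, y to its left, z up, the work surface at z = 0. Lengths are in m, angles in rad, forces in N, time in s.
With the tool pointing down it reaches from about 0.4 to 0.85 m from the base axis. Payload 10.4 kg.
Tool frame: the origin (TCP) lies between the finger pads; the fingertips stand 19 mm ahead of it and the grasp point (between the pads) is the TCP (manip.tips_ahead is the distance from the TCP to the fingertips, in m); z points along the fingers, y is the line along which they close (so a half turn about z gives the same grasp; the last joint's range is limited). The gripper opens to 85 mm and grips with 20 to 120 N. Pads are 22 mm wide; open, the fingers measure 114 mm over their backs; the gripper's body (76 mm by 85 mm) begins 54 mm behind the grasp point. The pads swing forward as they close: fully open they stand 13 mm farther back than shut.
Start: joints at [1.258, 0.332, -0.065, 1.46, 0.022, 1.35, -0.088], TCP at [0.179, -0.599, 0.25] pointing down, gripper open.
Joint ranges: [-2.6, 2.6], [-0.5, 2.12], [-1.47, 1.34], [0.16, 2.42], [-1.27, 4.41], [0.06, 2.06], [-2.6, 2.6]. Speed limits (rad/s): [2.22, 2.22, 2.79, 2.79, 3.14, 3.14, 3.14].

## Interface

Orientations are given as a unit quaternion [x, y, z, w].
In Python, from workcell import manip, viewer gives the robot as it stands.
- The arm moves only by the tool arm_command, never from a script. Its argument "series" is text: rows parted by semicolons, each of 5 numbers parted by spaces: the closure, from 0 (fully open) to 1 (shut), then the shift along the tool's x, y, z normalised to -1 to 1, where 1 is 0.4 m, then the turn about the tool's z normalised to -1 to 1, where 1 is 180 degrees. In form: jaw tx ty tz spin; .... A call has exactly 10 rows; each row shifts and turns the commanded pose from where the row before left it, along the tool's axes as they then stand; what a row does not reach is not made up. A row lasts 1/8 s, in which the tool goes at most 62.5 mm and 10.7 degrees, less where a joint would pass 70% of its speed; a pose out of reach is approached as far as the arm can. A call with a number of a shift or a turn outside -1 to 1 is refused whole. A call with a gripper value outside its range is refused whole. The fingers move at their own pace and stop on an object; "newtons" is the grip in N (left out, the last holds). Time passes only in rows, so rows that do not move let the fingers close, or fill a call up. It gives the time, the measured TCP pose, the force, the opening and the grip force at its end, in the units of the state.
- manip.get_obs(): the state, without advancing time (a new reading comes with each control period).
- viewer.camera(name): name is "scene" or "top"; returns a dict with "pixels" (420x560x3 uint8, red, green, blue), "intrinsics" (3x3 intrinsics, pixels), "extrinsics" (4x4, takes a point from world to camera coordinates). Camera axes: x right, y up, looking along -z (the intrinsics and any distortion apply to the point x, -y, -z); pixel columns grow to the right and rows downward; lengths in m; the calibration is good to about 2 mm. A picture is of the moment at which its call begins. There is no depth.
- manip.hand_in(): hands the job in; it is judged then, once.
The state is a dict: "clock": time; "joint_pos": joint angles; "joint_velocities": joint speeds; "tau": joint torques, N m; "position": TCP position; "ee_rot": TCP orientation; "ft_force": force on the tool from outside, world axes, zero at the start; "torque": the same for the moment, N m; "grip_width": opening from 0.0 (shut) to 1.0 (fully open); "grasp_force": force on a finger pad.
Only numpy, scipy, OpenCV 4.12 (cv2) and the standard library are available. Lean on these libraries where they do the work, as an engineer would, in place of code of your own. Each camera call takes 0.05 s, during which the arm holds its last target. There are 200 camera calls.

## Task

Stow the large bronze shovel in the plywood transport case: slide the cover open, work the shovel in pan first under the fixed half-deck until it lies flat on the floor, right way up, then feed it forward until you feel it meet the stiff sliding end pad hidden under the deck and press that pad back by about 10 mm, so that the find is held snug. Then let go and slide the cover fully shut; never ram the shovel against the case or drive the pad to the end of its travel, and leave the other finds where they are.

Things in the scene. Friction and masses are not known exactly. Their poses are not given: they have to be found in the camera images.
- case: Plywood case fixed to the table, outside 271 (x) by 156 (y) by 73 mm high. Origin: centre of its underside; x runs along it towards the decked end, z up. Floor top z = 6 mm. Inside: x from -127.5 (near end wall, 8 mm thick, top at z = 52) to +127.5 mm (far end wall), y +-70 mm; side walls 8 mm thick, tops at z = 73.
- mouth (a point): Centre of the case's mouth, at (-55, 0, 52) mm in its frame. With the cover open the mouth is 145 mm long (x -127.5 to +17.5) and 140 mm wide: shorter than the shovel, which can only enter tilted, pan end down and first, its tail lifted over the near end wall.
- deck_edge (a point): Middle of the lower edge of the fixed deck, at (17.5, 0, 52) mm in the case's frame. The deck roofs x 17.5 to 127.5 mm, underside z = 52, 6 mm thick. Under it two grey padded cheeks leave a lane 92 mm wide (y +-46, x 27.5 to 127.5 mm), with tapered lead-ins from x = 13 mm.
- end_pad (a joint): How far the end pad has been pressed back, in m: 0 at the start, 0.020 = end of its travel. An upright padded plate across the lane under the deck, 88 mm wide, z 8 to 48 mm. Its front face starts anywhere from x = 77 to 99 mm in the case's frame (not measured: feel for it). It yields at about 5 N and stays where it is left.
- cover (a joint): Travel of the sliding cover in m: 0 = shut over the mouth, 0.15 = fully open, lying on top of the deck (moves towards the case's +x). The cover is a 161 by 138 by 6 mm panel, z 59 to 65 mm, which runs between the side walls with about 2 N of friction. Shut, it spans x -135.5 to +25.5 mm.
- cover_bar (a point): Centre of the dark wooden bar on top of the cover: 14 mm along x, 70 mm along y, 24 mm high (z 65 to 89 mm above the table). It can be pinched or pushed from either side. In the case's frame at x = -55 mm + the joint value, y = 0.
- shovel: The large bronze incense shovel, 190 mm long, about 0.3 kg, loose on the table. Origin: mid-length on its underside; x points to the pan, z up. Pan: 80 by 80 mm, x +15 to +95 mm, flat, walls 22 mm high, open in front. Handle: straight bar 16 mm wide, 14 mm thick, x -79 to +10 mm, z 20 to 34 mm. Tail: foot block 36 mm wide and high, x -95 to -79 mm.
- shovel_nose (a point): Middle of the front lower edge of the large shovel's pan (its +x end, underside).
- shovel_tail (a point): Middle of the rear lower edge of the large shovel's tail foot (its -x end, underside).
- shovel_grip (a point): Point on the centre line of the large shovel's handle, 27 mm above its underside, 40 mm behind the middle: a good place to grip. It stays at least 25 mm short of the deck edge.
- small_shovel: Bystander: a similar but small shovel, 124 mm long, 27 mm high. Origin under its middle.
- bowl: Bystander: bronze bowl, 124 mm across, 60 mm high. Origin under its centre.
- jug: Bystander: bronze jug with a side handle, 100 mm across, 160 mm high. Origin under its centre.
Things that resemble listed ones, but are neither listed nor needed, are in the scene too. Of the things shaped like the shovel, the bronze one is meant.

How it is judged:
On the way:
1. the large shovel lies flat inside the case, pan end under the deck (z of each of shovel_nose, shovel_tail in the frame of case below 0.014 m and z of shovel_tail in the frame of case above 0 m and x of shovel_tail in the frame of case above -0.1295 m and x of shovel_nose in the frame of case between 0.02 and 0.132 m and y of shovel_nose in the frame of case between -0.06 and 0.06 m and angle between shovel's own z axis and vertical below 0.1 rad), for 0.1 s.
At the end, for the whole second after the job is handed in: The large shovel lies still, right way up and flat on the case floor (ends within 8 mm of it, tilt under 0.1 rad), pan forward under the deck (front edge past x = 79 mm), within 0.2 rad of the case length; the end pad is pressed back 4 to 16 mm; the cover is shut to within 5 mm (all of step 1 and x of shovel_nose in the frame of case above 0.079 m and value of joint end_pad between 0.004 and 0.016 m and angle between the x axis of shovel and the x axis of case, either way round below 0.2 rad and value of joint cover below 0.005 m and linear speed of shovel below 0.01 m/s and velocity of joint cover below 0.01 m/s); the robot touches nothing.
It fails at once if the end pad is driven to the end of its travel (19 mm) (value of joint end_pad above 0.019 m).
It fails at once if the shovel is rammed against the case (over 90 N) (contact force between shovel and case above 90 N).
It fails at once if the small shovel is displaced by more than 30 mm (distance of small_shovel from where it was at the start of the episode above 0.03 m).
It fails at once if the bowl is displaced by more than 30 mm (distance of bowl from where it was at the start of the episode above 0.03 m).
It fails at once if the jug is displaced by more than 30 mm (distance of jug from where it was at the start of the episode above 0.03 m).
It also fails if it takes over 72 s, if anything falls off the work surface, if the arm or the gripper's body presses on something with over 40 N, if the wrist force passes 120 N, or if a joint passes its speed limit or range.

## Working session

There is one attempt and no reset: what is moved stays moved. The work goes in short steps, Python scripts to look and compute and a tool call to move; the robot and the scene stay as the last step left them, time stands still between calls to the robot, and variables do not carry over. Pictures are saved under pics/ and viewed, at most 10 in all, crops included, and the job is handed in when it is done.

Besides the shell and the picture viewer there is one more tool, called after ">>>" by a JSON object that holds its "name" and its "arguments". arm_command: Moves the arm, as the interface text tells. Scaled input: -1 to 1 covers 0.4 m each way for a shift and 180 degrees each way for a turn. Its arguments: {"type":"object","properties":{"series":{"type":"string"},"newtons":{"type":"number"}},"required":["series"]}

```bash
mkdir -p pics; ls; python3 - <<'E'
from workcell import manip, viewer
import cv2,numpy as np
for n in("scene","top"):
    c=viewer.camera(n); cv2.imwrite(f"pics/{n}0.png",c["pixels"][:,:,::-1]); np.savez(f"{n}0.npz",**{k:np.array(v) for k,v in c.items()})
    print(np.round(c["intrinsics"],1).tolist(),np.round(c["extrinsics"],3).tolist(),[k for k in c])
o=manip.get_obs(); print(o)
E
```

```text
pics
[[391.8, 0.0, 281.7], [0.0, 391.8, 210.8], [0.0, 0.0, 1.0]] [[-0.343, 0.939, 0.012, 0.217], [-0.629, -0.239, 0.74, 0.292], [0.698, 0.246, 0.672, -1.558], [0.0, 0.0, 0.0, 1.0]] ['pixels', 'intrinsics', 'extrinsics']
[[406.0, 0.0, 280.1], [0.0, 406.0, 207.9], [0.0, 0.0, 1.0]] [[0.011, -1.0, 0.025, -0.039], [0.997, 0.013, 0.079, -0.564], [-0.08, 0.024, 0.997, -1.291], [0.0, 0.0, 0.0, 1.0]] ['pixels', 'intrinsics', 'extrinsics']
{'clock': 0.1, 'joint_pos': array([ 1.25841335,  0.33281452, -0.06468652,  1.46083053,  0.02164871,
        1.34991976, -0.08849137]), 'joint_velocities': array([ 0.0017779 , -0.00164471, -0.00091887, -0.00105887, -0.00183921,
       -0.00046083, -0.00070957]), 'tau': array([ 1.90075960e-03, -6.26742411e+01,  4.93476272e-02, -3.92427778e+01,
        1.62407773e-02,  7.00968914e-03,  5.67320399e-06]), 'position': array([ 0.17847872, -0.59865575,  0.24960461]), 'ee_rot': array([ 9.89519556e-01,  1.44397514e-01, -1.45796937e-04, -6.21034424e-04]), 'ft_force': array([-0.17425108, -0.86517306,  0.8030275 ]), 'torque': array([-0.02304282,  0.01213119, -0.02409096]), 'grasp_force': 0.0, 'grip_width': 1.000979931917697}
```

View pics/top0.png

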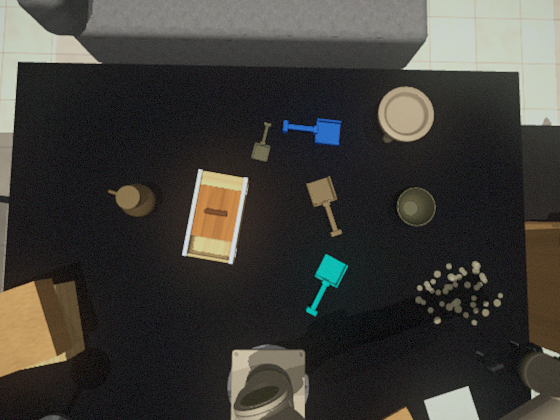

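View pics/scene0.png

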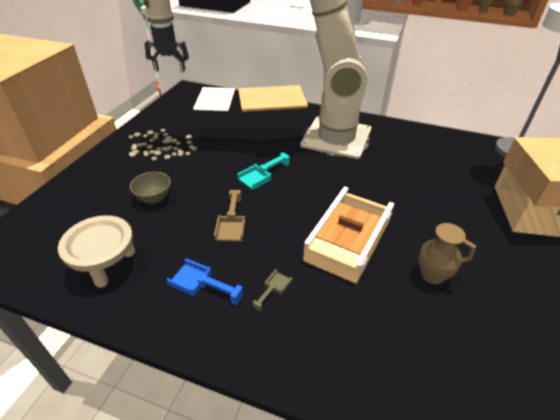

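```bash
python3 - <<'E'
import cv2,numpy as np
t=cv2.imread("pics/top0.png");s=cv2.imread("pics/scene0.png")
a=cv2.resize(t[110:275,170:350],None,fx=4,fy=4,interpolation=cv2.INTER_CUBIC)[:600]
b=cv2.resize(s[170:310,200:400],None,fx=4,fy=4,interpolation=cv2.INTER_CUBIC)
cv2.imwrite("pics/c1.png",a);cv2.imwrite("pics/c2.png",b)
E
```

```text
(no output)
```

View pics/c1.png

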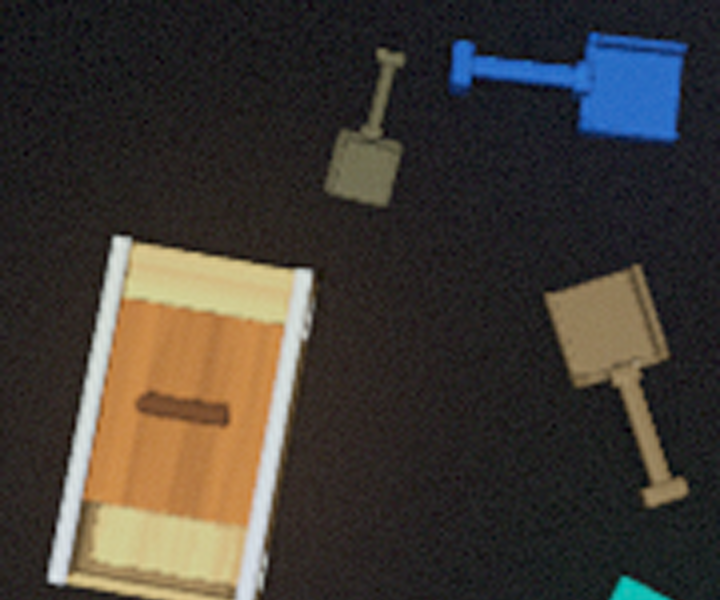

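View pics/c2.png

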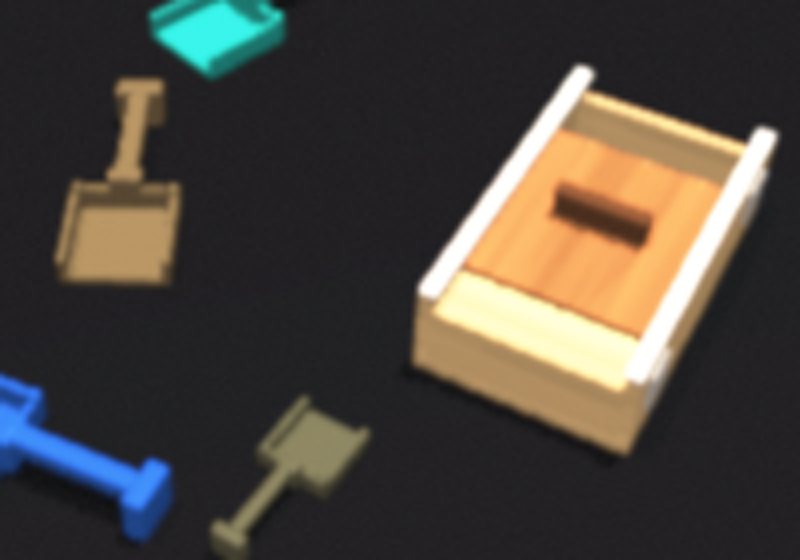

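The shovel-shaped things in the top view are:
- brown at (325,206), about 60 px long, which is about 190 mm
- blue at (312,130)
- cyan at (327,285)
- small olive at (262,142), about 40 px long, which is the small_shovel

The brown one fits "large bronze", and the crop confirms it. Its pan faces away from the robot and its tail is at (337,234).

In the case, the deck is at the top end of the image, the low near wall is at the bottom, and the cover already stands partly open. The bar is at (216,212).

```bash
cat > h.py <<'E'
import numpy as np,cv2
from workcell import manip,viewer
def load(n): return dict(np.load(n))
def cast(c,px,z):
    K,E=c["intrinsics"],c["extrinsics"];px=np.atleast_2d(np.asarray(px,float))
    d=np.c_[px,np.ones(len(px))]@np.linalg.inv(K).T*[1,-1,-1]
    R,t=E[:3,:3],E[:3,3];o=-R.T@t;w=d@R
    return o+w*((z-o[2])/w[:,2])[:,None]
def masks(c,lo,hi,roi):
    h=cv2.cvtColor(c["pixels"],cv2.COLOR_RGB2HSV);m=cv2.inRange(h,lo,hi);k=np.zeros_like(m);x0,y0,x1,y1=roi;k[y0:y1,x0:x1]=m[y0:y1,x0:x1];return k
def pts(m): return np.argwhere(m)[:,::-1]
def big(m,n=1):
    q,l,s,c=cv2.connectedComponentsWithStats(m);o=1+np.argsort(-s[1:,4])[:n];return [pts(l==i) for i in o]
E
python3 - <<'E'
from h import *
c=load("top0.npz");print("cam",cast(c,[280,208],0)[0], -c["extrinsics"][:3,:3].T@c["extrinsics"][:3,3])
h=cv2.cvtColor(c["pixels"],cv2.COLOR_RGB2HSV)
for p in [(191,220),(239,225),(216,212),(205,225),(215,178),(322,190),(330,215),(336,233),(312,250)]: print(p,h[p[1],p[0]])
R=[]
for P in big(masks(c,(0,0,150),(180,50,255),(175,160,260,275)),2):
    W=cast(c,P,.073)[:,:2].astype(np.float32);r=cv2.minAreaRect(W);R.append(r);print("wall",len(P),r, np.round(cv2.boxPoints(r),4).tolist())
P=big(masks(c,(0,60,20),(14,255,110),(195,195,235,225)))[0];print("bar",len(P),P.mean(0),cast(c,P,.089)[:,:2].mean(0),cv2.minAreaRect(cast(c,P,.089)[:,:2].astype(np.float32)))
P=big(masks(c,(8,50,60),(25,255,255),(300,170,350,240)))[0]
W=cast(c,P,.034)[:,:2];mu=W.mean(0);u=np.linalg.svd(W-mu,full_matrices=False)[2][0];u*=np.sign(u[0])
for _ in range(2):
    n=np.array([-u[1],u[0]]);s=(W-mu)@u;v=(W-mu)@n
    H=(s>s.min()+.025)&(s<s.min()+.085);b=np.polyfit(s[H],v[H],1);q=b[0]
    mu=mu+n*b[1];u=(u+n*q)/np.hypot(1,q)
n=np.array([-u[1],u[0]]);s=(W-mu)@u
print("shovel",len(P),"yaw",np.degrees(np.arctan2(u[1],u[0])),"tail",mu+u*s.min(),"len",np.ptp(s))
v=(W-mu)@n
for a in np.arange(s.min(),s.max(),.01):
    k=(s>=a)&(s<a+.01);print(round(a-s.min(),3),np.round([v[k].min(),v[k].max()],3),end=' ')
E
```

```text
cam [ 0.56587492 -0.03327897  0.        ] [ 0.45974641 -0.00156285  1.33219947]
(191, 220) [ 90  10 219]
(239, 225) [150   2 168]
(216, 212) [ 14 159 127]
(205, 225) [ 15 159 192]
(215, 178) [ 21  97 211]
(322, 190) [ 18  98 145]
(330, 215) [ 19 101 146]
(336, 233) [ 19  95 148]
(312, 250) [ 0 18 29]
wall 424 ((0.5218929052352905, 0.09683865308761597), (0.018954750150442123, 0.27126824855804443), 80.82154083251953) [[0.3865000009536743, 0.10909999907016754], [0.6542999744415283, 0.0658000037074089], [0.6572999954223633, 0.08460000157356262], [0.3894999921321869, 0.12780000269412994]]
wall 400 ((0.5454540252685547, 0.2405451238155365), (0.014135741628706455, 0.27148160338401794), 80.72599029541016) [[0.41029998660087585, 0.25540000200271606], [0.6783000230789185, 0.21170000731945038], [0.6805999875068665, 0.225600004196167], [0.41260001063346863, 0.2694000005722046]]
bar 5 [225.8 213.8] [0.53890637 0.13446954] ((0.5398157238960266, 0.13536222279071808), (0.00919569656252861, 0.0030486893374472857), 0.695651650428772)
shovel 877 yaw 18.76462921277575 tail [ 0.47827391 -0.21470999] len 0.1899401374365337
0.0 [-0.018  0.018] 0.01 [-0.019  0.018] 0.02 [-0.009  0.009] 0.03 [-0.009  0.009] 0.04 [-0.009  0.009] 0.05 [-0.009  0.009] 0.06 [-0.009  0.009] 0.07 [-0.009  0.009] 0.08 [-0.009  0.009] 0.09 [-0.009  0.009] 0.1 [-0.028  0.033] 0.11 [-0.04   0.043] 0.12 [-0.04   0.042] 0.13 [-0.04   0.042] 0.14 [-0.04   0.042] 0.15 [-0.04   0.042] 0.16 [-0.04   0.042] 0.17 [-0.04   0.042] 0.18 [-0.041  0.042]
```

```bash
cat >> h.py <<'E'
CASE=np.array([.5341,.1714]);YAW=-9.2
from scipy.spatial.transform import Rotation as Ro
def case2w(x,y): a=np.radians(YAW);return CASE+[x*np.cos(a)-y*np.sin(a),x*np.sin(a)+y*np.cos(a)]
def w2case(p): a=np.radians(YAW);d=np.asarray(p)[:2]-CASE;return np.array([d[0]*np.cos(a)+d[1]*np.sin(a),-d[0]*np.sin(a)+d[1]*np.cos(a)])
def tyaw(o): x=Ro.from_quat(o["ee_rot"]).as_matrix()[:,0];return np.degrees(np.arctan2(x[1],x[0]))
def go(xyz,yaw=None,o=None,yaw0=None,p0=None):
    o=o or manip.get_obs();R=Ro.from_quat(o["ee_rot"]).as_matrix();y=tyaw(o)
    d=R.T@(np.array(xyz)-(o["position"] if p0 is None else p0))/.4
    print("shift norm",np.round(d,4),"spin norm",None if yaw is None else round((y-yaw)/180,4),"yaw",round(y,2),"spin first then shift",None if yaw is None else np.round(Ro.from_euler('z',np.radians(y-yaw)).as_matrix().T@d,4))
E
python3 - <<'E'
from h import *
c=load("top0.npz");s=load("scene0.npz")
h=cv2.cvtColor(c["pixels"],cv2.COLOR_RGB2HSV);print(h[206:219,214:219,2].tolist())
P=big(masks(c,(0,60,20),(25,255,150),(195,195,235,225)))[0];W=cast(c,P,.085)[:,:2];print(P.mean(0),W.mean(0),w2case(W.mean(0)))
# check of case in scene: wall tops
for P in big(masks(s,(0,0,165),(180,45,255),(300,180,400,275)),2):
    W=cast(s,P,.073)[:,:2];r=cv2.minAreaRect(W.astype(np.float32));print(len(P),np.round(r[0],4),np.round(r[1],4),r[2],w2case(r[0]))
o=manip.get_obs();b=case2w(-60,0);go([.42,-.2,.25],YAW)
E
```

```text
[[193, 193, 193, 191, 190], [191, 194, 193, 192, 190], [194, 200, 197, 195, 189], [162, 163, 165, 166, 161], [111, 115, 110, 118, 108], [121, 120, 120, 119, 116], [123, 123, 127, 123, 128], [118, 121, 122, 123, 123], [130, 109, 104, 106, 112], [180, 171, 158, 141, 134], [198, 195, 188, 178, 171], [196, 190, 185, 180, 179], [196, 189, 182, 178, 180]]
[215.352 211.912] [0.54457337 0.16697918] [ 0.01104545 -0.00268946]
576 [0.5613 0.2328] [0.1308 0.2871] 55.398582458496094 [0.01704596 0.06495394]
360 [0.5222 0.0984] [0.0166 0.2753] 80.40180969238281 [-4.20693830e-05 -7.39476608e-02]
shift norm [ 8.634e-01 -7.825e-01 -1.000e-04] spin norm 0.1434 yaw 16.6 spin first then shift [ 4.3670e-01 -1.0804e+00 -1.0000e-04]
```

>>> {"name": "arm_command", "arguments": {"series": "1 0 0 0 0.048; 1 0 0 0 0.048; 1 0 0 0 0.047; 1 0.058 -0.144 0 0; 1 0.058 -0.144 0 0; 1 0.058 -0.144 0 0; 1 0.058 -0.144 0 0; 1 0.058 -0.144 0 0; 1 0.058 -0.144 0 0; 1 0.058 -0.144 0 0", "newtons": 40}}

```text
clock: 1.35
position: [0.4035, -0.2248, 0.2503]
ee_rot: [0.997, -0.08, 0.0, 0.0]
ft_force: [1.1, -0.9, -0.1]
grip_width: 0.003
grasp_force: 0.0
```

```bash
python3 - <<'E'
from h import *
go([*case2w(-.035,0),.16],YAW); go([*case2w(-.035,0),.089],YAW)
E
```

```text
shift norm [ 0.0774 -1.0299  0.2253] spin norm 0.0003 yaw -9.15 spin first then shift [ 0.0764 -1.03    0.2253]
shift norm [ 0.0774 -1.03    0.4028] spin norm 0.0003 yaw -9.15 spin first then shift [ 0.0764 -1.03    0.4028]
```

>>> {"name": "arm_command", "arguments": {"series": "1 0.011 -0.147 0 0; 1 0.011 -0.147 0 0; 1 0.011 -0.147 0 0; 1 0.011 -0.147 0 0; 1 0.011 -0.147 0.04 0; 1 0.011 -0.147 0.04 0; 1 0.011 -0.147 0.04 0; 1 0 0 0.1 0; 1 0 0 0.1 0; 1 0 0 0.083 0"}}

```text
clock: 2.6
position: [0.4981, 0.1747, 0.0872]
ee_rot: [0.997, -0.079, -0.001, 0.0]
ft_force: [0.2, 0.2, -0.1]
grip_width: 0.001
grasp_force: 0.0
```

```bash
python3 - <<'E'
from h import *
o=manip.get_obs();print(w2case(o["position"]),o["position"],tyaw(o),o["ft_force"])
go([*case2w(.077,0),.089],YAW)
E
```

```text
[-0.03603005 -0.00252879] [0.49812912 0.17466426 0.08723825] -9.119523082645623 [ 0.23498601  0.23473673 -0.0755114 ]
shift norm [ 0.2826 -0.0059 -0.0048] spin norm 0.0004 yaw -9.12 spin first then shift [ 0.2826 -0.0063 -0.0048]
```

>>> {"name": "arm_command", "arguments": {"series": "1 0.02 -0.003 -0.004 0; 1 0.03 0 0 0; 1 0.032 0 0 0; 1 0.034 0 0 0; 1 0.034 0 0 0; 1 0.034 0 0 0; 1 0.034 0 0 0; 1 0.034 0 0 0; 1 0.022 0 0 0; 1 0.008 0 0 0"}}

```text
clock: 3.85
position: [0.6107, 0.1579, 0.0905]
ee_rot: [0.997, -0.08, -0.0, 0.0]
ft_force: [-1.9, -0.9, 1.0]
grip_width: -0.002
grasp_force: 1.0
```

```bash
python3 - <<'E'
from h import *
o=manip.get_obs();print(w2case(o["position"]),o["position"],tyaw(o),o["ft_force"])
c=viewer.camera("scene");np.savez("s1.npz",**c)
cv2.imwrite("pics/s1.png",cv2.resize(c["pixels"][150:300,280:430,::-1],None,fx=4,fy=4,interpolation=cv2.INTER_CUBIC))
E
```

```text
[ 0.07776117 -0.00110956] [0.61068348 0.15787217 0.0904708 ] -9.152124668038867 [-1.87666685 -0.92963506  0.95318712]
```

View pics/s1.png

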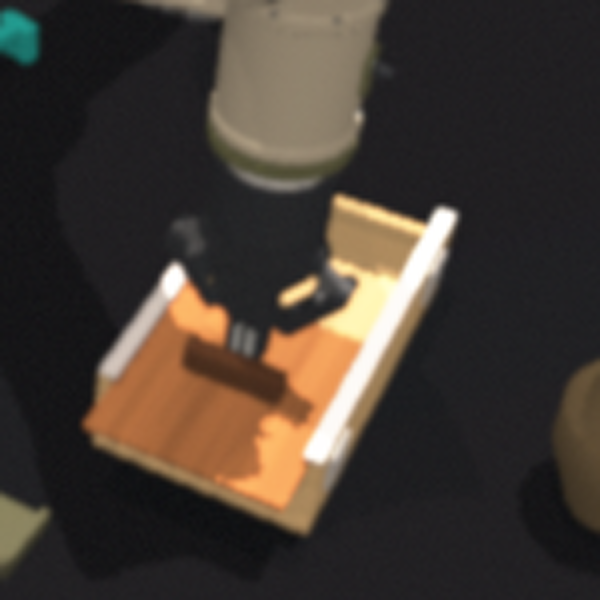

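The cover is open over the deck, with the fingers behind the bar at crop (240,340). The force is only friction, so I'll push gently to feel for the stop.

>>> {"name": "arm_command", "arguments": {"series": "1 0.005 0 0 0; 1 0.005 0 0 0; 1 0.005 0 0 0; 1 0.005 0 0 0; 1 0.003 0 0 0; 1 0.003 0 0 0; 1 0.0 0 0 0; 1 0 0 0 0; 1 0 0 0 0; 1 0 0 0 0"}}

```text
clock: 5.15
position: [0.6119, 0.158, 0.0905]
ee_rot: [0.997, -0.078, -0.008, 0.003]
ft_force: [-46.2, -6.0, 31.2]
grip_width: -0.001
grasp_force: 22.8
```

```bash
python3 - <<'E'
from h import *
o=manip.get_obs();print(w2case(o["position"]),o["position"],tyaw(o),o["ft_force"])
E
```

```text
[ 0.07893514 -0.00077927] [0.61189515 0.15801051 0.09045288] -8.913011433062485 [-46.21760575  -6.01297345  31.22731041]
```

>>> {"name": "arm_command", "arguments": {"series": "1 -0.03 0 -0.02 0; 1 -0.03 0 -0.1 0; 0.3 0 0.02 -0.14 0; 0.3 0 0.15 0 0; 0.3 0 0.15 0 0; 0.3 0 0.15 0 0; 0.3 0 0.15 0 0; 0.3 0 0.15 0 -0.05; 0.3 0 0 0 -0.055; 0.3 0 0 0 -0.051"}}

```text
clock: 6.4
position: [0.548, -0.1448, 0.1951]
ee_rot: [0.986, 0.166, 0.001, 0.0]
ft_force: [0.0, 0.6, 0.6]
grip_width: 0.701
grasp_force: 0.0
```

```bash
python3 - <<'E'
from h import *
o=manip.get_obs();print(o["position"],tyaw(o),o["ft_force"],o["grip_width"])
go([.5304,-.197,.027],18.8)
E
```

```text
[ 0.54796905 -0.14479697  0.19505909] 19.162278078757453 [0.0460236  0.61493381 0.55471336] 0.7005192701322255
shift norm [-0.0847  0.1084  0.4202] spin norm 0.002 yaw 19.16 spin first then shift [-0.0841  0.1089  0.4202]
```

>>> {"name": "arm_command", "arguments": {"series": "0.3 -0.042 0.054 0 0.002; 0.3 -0.042 0.054 0.08 0; 0.3 0 0 0.13 0; 0.3 0 0 0.12 0; 0.3 0 0 0.06 0; 0.3 0 0 0.03 0; 0.3 0 0 0 0; 1 0 0 0 0; 1 0 0 0 0; 1 0 0 0 0", "newtons": 60}}

```text
clock: 7.65
position: [0.5309, -0.1962, 0.0279]
ee_rot: [0.987, 0.161, 0.001, 0.001]
ft_force: [-1.0, -1.5, 6.7]
grip_width: 0.174
grasp_force: 59.2
```

```bash
python3 - <<'E'
from h import *
o=manip.get_obs();print(o["position"],tyaw(o),o["ft_force"],o["grip_width"]*85,o["grasp_force"])
E
```

```text
[ 0.53085837 -0.19621586  0.02794912] 18.549825944305802 [-0.99830246 -1.47659635  6.65533544] 14.786465432084903 59.24225091934204
```

>>> {"name": "arm_command", "arguments": {"series": "1 0 0 0 0; 1 0.001 0 -0.02 0; 1 0.003 0 -0.025 0; 1 0.004 0 -0.03 0; 1 0.005 0 -0.03 0; 1 0 0 0 0; 1 0 0 0 0; 1 0 0 0 0; 1 0 0 0 0; 1 0 0 0 0", "newtons": 20}}

```text
clock: 8.9
position: [0.5349, -0.1939, 0.0685]
ee_rot: [0.987, 0.161, -0.0, -0.0]
ft_force: [-0.3, 0.6, -3.7]
grip_width: 0.18
grasp_force: 57.9
```

```bash
python3 - <<'E'
from h import *
o=manip.get_obs();print(o["position"],tyaw(o),o["ft_force"],o["torque"],o["grip_width"]*85,o["grasp_force"])
c=viewer.camera("scene");np.savez("s2.npz",**c)
cv2.imwrite("pics/s2.png",cv2.resize(c["pixels"][100:260,150:350,::-1],None,fx=4,fy=3.7,interpolation=cv2.INTER_CUBIC))
E
```

```text
[ 0.53487776 -0.19386669  0.0685364 ] 18.58431023207119 [-0.2668173   0.63648865 -3.74411564] [-0.0194855   0.13266973 -0.00483167] 15.262914455866483 57.92998552322388
```

View pics/s2.png

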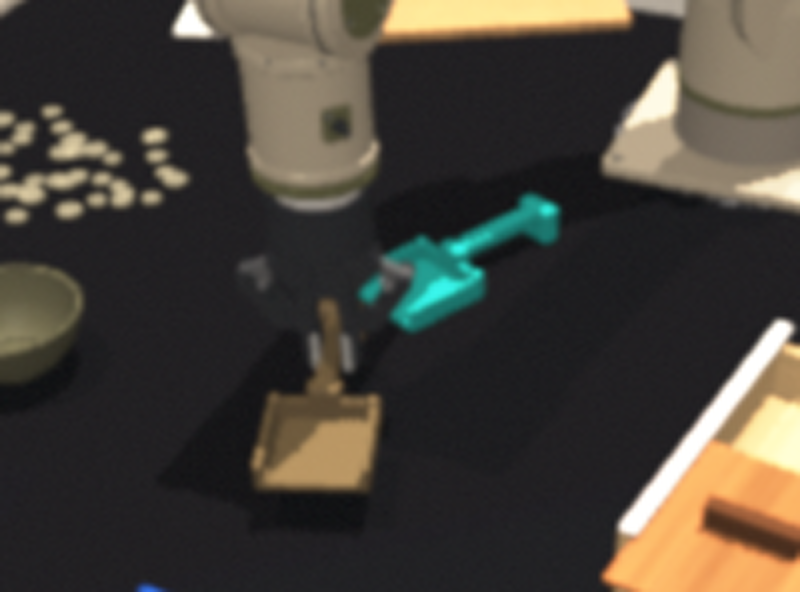

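```bash
cat >> h.py <<'E'
def plane(c,px,p,yaw):
    "ray to the vertical plane through p along yaw: distance along, z"
    a=cast(c,px,0.)[0];b=cast(c,px,.2)[0];n=np.array([-np.sin(np.radians(yaw)),np.cos(np.radians(yaw))])
    t=((p[:2]-a[:2])@n)/((b-a)[:2]@n);q=a+t*(b-a);return (q[:2]-p[:2])@[np.cos(np.radians(yaw)),np.sin(np.radians(yaw))],q[2]
E
python3 - <<'E'
from h import *
c=load("s2.npz");o=manip.get_obs();p=o["position"];y=tyaw(o)
P=big(masks(c,(8,60,60),(25,255,255),(205,180,255,240)))[0]
hull=cv2.convexHull(P.astype(np.int32))
print(cv2.approxPolyDP(hull,3,True)[:,0].tolist(),P[:,1].max())
for px in [(227.5,232.4),(228,233),(227.5,231.5)]:print(plane(c,px,p,y))
# flat prediction
print("flat: 0.135, z",p[2]-.027)
E
```

```text
[[231, 180], [245, 208], [242, 230], [217, 232], [212, 225], [217, 206]] 232
(np.float64(0.14119231481766073), np.float64(0.04337969066731992))
(np.float64(0.1353705544602762), np.float64(0.03506791159191471))
(np.float64(0.13981098205858067), np.float64(0.045564794480415484))
flat: 0.135, z 0.041583154132479636
```

The crop shows the shovel still level. The nose is at about z 43 mm, against 42 mm if flat, so the grip is too firm to let it pivot. I'll set it down and regrip softly nearer the tail.

>>> {"name": "arm_command", "arguments": {"series": "1 0 0 0.05 0; 1 0 0 0.035 0; 1 0 0 0.018 0; 0.5 0 0 0 0; 0.5 0 0 0 0; 0.5 -0.045 0 0 0; 0.5 0 0 0 0; 1 0 0 0 0; 1 0 0 0 0; 1 0 0 0 0", "newtons": 20}}

```text
clock: 10.2
position: [0.5181, -0.1996, 0.0277]
ee_rot: [0.987, 0.162, 0.0, 0.0]
ft_force: [-2.1, 0.2, 4.9]
grip_width: 0.184
grasp_force: 21.3
```

>>> {"name": "arm_command", "arguments": {"series": "1 0.001 0 -0.02 0; 1 0.003 0 -0.025 0; 1 0.003 0 -0.03 0; 1 0.004 0 -0.03 0; 1 0 0 0 0; 1 0 0 0 0; 1 0 0 0 0; 1 0 0 0 0; 1 0 0 0 0; 1 0 0 0 0", "newtons": 20}}

```text
clock: 11.45
position: [0.5221, -0.1982, 0.0694]
ee_rot: [0.987, 0.162, -0.0, -0.0]
ft_force: [-0.3, -0.1, -3.8]
grip_width: 0.184
grasp_force: 20.3
```

```bash
python3 - <<'E'
from h import *
o=manip.get_obs();p=o["position"];y=tyaw(o);print(p,y,o["ft_force"],o["torque"],o["grip_width"]*85,o["grasp_force"])
c=viewer.camera("scene");np.savez("s3.npz",**c)
P=big(masks(c,(8,60,60),(25,255,255),(195,170,265,250)))[0]
print(cv2.approxPolyDP(cv2.convexHull(P.astype(np.int32)),3,True)[:,0].tolist(),P[:,1].max())
k=P[P[:,1]>=P[:,1].max()-2];m=(k[:,0].min()+k[:,0].max())/2;print(m,plane(c,(m,P[:,1].max()+.5),p,y))
E
```

```text
[ 0.52207613 -0.19817946  0.06944776] 18.58916776419112 [-0.31885315 -0.10869161 -3.83990199] [-0.02174579  0.18180539 -0.04755556] 15.68092596610377 20.293857157230377
[[215, 232], [212, 225], [217, 207], [230, 181], [234, 181], [244, 207], [242, 231]] 233
228.0 (np.float64(0.14981186769587596), np.float64(0.033952028926623405))
```

>>> {"name": "arm_command", "arguments": {"series": "1 0.001 0 -0.01 0; 0.86 0 0 0 0; 0.84 0 0 0 0; 0.83 0 0 0 0; 0.825 0 0 0 0; 0.82 0 0 0 0; 0.82 0 0 0 0; 1 0 0 0 0; 1 0 0 0 0; 1 0 0 0 0", "newtons": 20}}

```text
clock: 12.75
position: [0.5225, -0.1981, 0.0735]
ee_rot: [0.987, 0.161, 0.0, 0.0]
ft_force: [0.7, 0.1, -3.1]
grip_width: 0.18
grasp_force: 20.3
```

```bash
cat > look.py <<'E'
from h import *
import sys
o=manip.get_obs();p=o["position"];y=tyaw(o);print(p,y,o["ft_force"],o["torque"],o["grip_width"]*85,o["grasp_force"])
c=viewer.camera("scene");np.savez(sys.argv[1]+".npz",**c)
P=big(masks(c,(8,60,60),(25,255,255),(195,170,265,250)))[0]
print(cv2.approxPolyDP(cv2.convexHull(P.astype(np.int32)),3,True)[:,0].tolist(),P[:,1].max())
k=P[P[:,1]>=P[:,1].max()-2];m=(k[:,0].min()+k[:,0].max())/2;print(m,plane(c,(m,P[:,1].max()+.5),p,y))
E
python3 look.py s4
```

```text
[ 0.52249087 -0.19805468  0.07351802] 18.587348006363346 [ 0.72193456  0.14516074 -3.13007701] [-0.03104853  0.16518549 -0.05201781] 15.325408950807876 20.3221133351326
[[214, 231], [216, 207], [230, 180], [234, 180], [244, 206], [242, 230]] 232
228.0 (np.float64(0.147742145982317), np.float64(0.03631384735843195))
```

>>> {"name": "arm_command", "arguments": {"series": "0.82 0 0 0 0; 0.815 0 0 0 0; 0.81 0 0 0 0; 0.805 0 0 0 0; 0.805 0 0 0 0; 0.80 0 0 0 0; 0.80 0 0 0 0; 1 0 0 0 0; 1 0 0 0 0; 1 0 0 0 0", "newtons": 20}}

```text
clock: 14.05
position: [0.5225, -0.1981, 0.0735]
ee_rot: [0.987, 0.161, 0.0, 0.0]
ft_force: [-0.5, -0.7, -0.8]
grip_width: -0.004
grasp_force: 0.0
```

```bash
python3 look.py s5
```

```text
[ 0.52249868 -0.1980797   0.07352925] 18.58718561643282 [-0.50545158 -0.73145451 -0.7785797 ] [ 0.03124756 -0.00175099  0.021763  ] -0.34141051879237794 0.0
[[240, 189], [246, 216], [243, 238], [218, 239], [215, 230], [219, 214]] 239
229.5 (np.float64(0.13771672685985073), np.float64(-0.002854383856410512))
```

The loose jaw let it drop a few cm, so it is back on the table. I'll raise the arm and measure it again.

>>> {"name": "arm_command", "arguments": {"series": "1 0 0 -0.12 0; 1 0 0 -0.12 0; 0.5 -0.14 0.1 0 0; 0.5 -0.14 0.1 0 0; 0.5 -0.1 0.1 0 0; 0.5 0 0 0 0; 0.5 0 0 0 0; 0.5 0 0 0 0; 0.5 0 0 0 0; 0.5 0 0 0 0", "newtons": 20}}

```text
clock: 15.35
position: [0.4244, -0.3495, 0.1696]
ee_rot: [0.987, 0.162, 0.0, 0.0]
ft_force: [-0.2, -0.3, -1.0]
grip_width: 0.499
grasp_force: 0.0
```

```bash
cat > find.py <<'E'
from h import *
import sys
c=viewer.camera("top");np.savez(sys.argv[1]+".npz",**c);cv2.imwrite(f"pics/{sys.argv[1]}.png",c["pixels"][:,:,::-1])
P=big(masks(c,(12,60,85),(24,160,255),(290,165,355,245)))[0]
W=cast(c,P,.034)[:,:2];mu=W.mean(0);u=np.linalg.svd(W-mu,full_matrices=False)[2][0];u*=np.sign(u[0])
for _ in range(2):
    n=np.array([-u[1],u[0]]);s=(W-mu)@u;v=(W-mu)@n
    H=(s>s.min()+.025)&(s<s.min()+.085);b=np.polyfit(s[H],v[H],1)
    mu=mu+n*b[1];u=(u+n*b[0])/np.hypot(1,b[0])
s=(W-mu)@u;yaw=np.degrees(np.arctan2(u[1],u[0]));t=mu+u*s.min()
print("n",len(P),"yaw",yaw,"tail",t,"len",np.ptp(s))
go([*(t+u*.028),.027],yaw)
E
python3 find.py t1
```

```text
n 831 yaw 18.969404179726563 tail [ 0.47288406 -0.21449258] len 0.18894255981059227
shift norm [ 0.293  -0.2819  0.3563] spin norm -0.0019 yaw 18.63 spin first then shift [ 0.2947 -0.2801  0.3563]
```

>>> {"name": "arm_command", "arguments": {"series": "0.5 0.1 -0.094 0 -0.002; 0.5 0.1 -0.094 0.02 0; 0.5 0.098 -0.093 0.06 0; 0.5 0 0 0.12 0; 0.5 0 0 0.1 0; 0.5 0 0 0.056 0; 0.5 0 0 0 0; 1 0 0 0 0; 1 0 0 0 0; 1 0 0 0 0", "newtons": 20}}

```text
clock: 16.65
position: [0.5015, -0.2055, 0.0285]
ee_rot: [0.986, 0.164, 0.001, 0.001]
ft_force: [-0.8, 0.9, 7.0]
grip_width: 0.178
grasp_force: 21.8
```

>>> {"name": "arm_command", "arguments": {"series": "1 0 0 -0.01 0; 1 0.004 0 -0.13 0; 1 0 0 0 0; 1 0 0 0 0; 1 0 0 0 0; 1 0 0 0 0; 1 0 0 0 0; 1 0 0 0 0; 1 0 0 0 0; 1 0 0 0 0", "newtons": 20}}

```text
clock: 17.9
position: [0.5021, -0.2047, 0.0831]
ee_rot: [0.986, 0.165, 0.0, 0.0]
ft_force: [0.5, 0.1, -3.0]
grip_width: 0.181
grasp_force: 21.7
```

```bash
python3 look.py s6
```

```text
[ 0.50213455 -0.20467763  0.08314059] 18.94705968593942 [ 0.5314079   0.13825451 -3.0445505 ] [-0.02738691  0.1979978   0.03683061] 15.383682926983099 21.72576941549778
[[219, 233], [215, 229], [218, 206], [231, 174], [235, 174], [246, 209], [244, 230]] 233
229.5 (np.float64(0.15558621627903957), np.float64(0.01850579507674688))
```

>>> {"name": "arm_command", "arguments": {"series": "1 0 0 -0.1 0; 1 0 0 0 0; 1 0 0 0 0; 1 0 0 0 0; 1 0 0 0 0; 1 0 0 0 0; 1 0 0 0 0; 1 0 0 0 0; 1 0 0 0 0; 1 0 0 0 0", "newtons": 20}}

```text
clock: 19.2
position: [0.5021, -0.2047, 0.1231]
ee_rot: [0.986, 0.165, 0.0, 0.0]
ft_force: [0.1, -0.4, -3.7]
grip_width: 0.182
grasp_force: 22.2
```

```bash
python3 look.py s7; python3 - <<'E'
from h import *
c=load("s7.npz")
cv2.imwrite("pics/s7.png",cv2.resize(c["pixels"][120:260,160:300,::-1],None,fx=4,fy=4,interpolation=cv2.INTER_CUBIC))
E
```

```text
[ 0.50212194 -0.20465824  0.12312513] 18.944816195320165 [ 0.0871047  -0.37046889 -3.70275271] [-0.01499427  0.14229887 -0.00880663] 15.482900029139815 22.155715967528522
[[218, 224], [214, 220], [217, 196], [234, 170], [245, 196], [242, 224]] 224
229.0 (np.float64(0.1485494193015479), np.float64(0.04784818120714687))
```

View pics/s7.png

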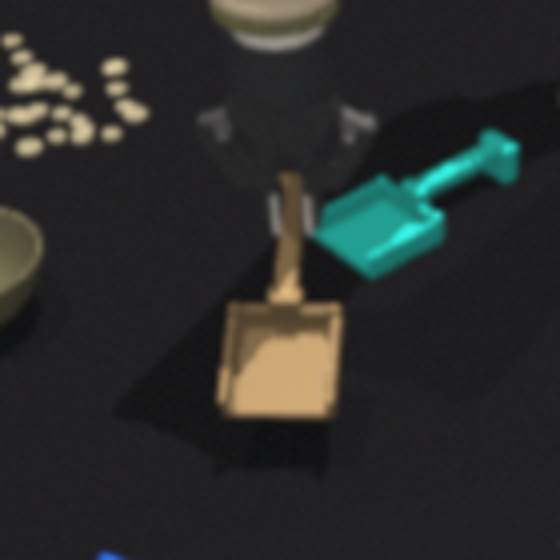

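The crop shows the shovel gripped near the tail with its nose down. The nose is at z 48 mm and the tilt is about 18°, which suits the entry. Next I'll firm the grip, raise and turn.

>>> {"name": "arm_command", "arguments": {"series": "1 0 0 0 0; 1 0 0 0 0; 1 0 0 -0.03 0; 1 0 0 -0.05 0; 1 0 0 -0.05 0.02; 1 0 0 -0.04 0.04; 1 0 0 0 0.04; 1 0 0 0 0.036; 1 0 0 0 0.02; 1 0 0 0 0", "newtons": 40}}

```text
clock: 20.5
position: [0.5025, -0.2046, 0.1925]
ee_rot: [0.997, -0.079, 0.001, 0.0]
ft_force: [-0.7, -0.8, -3.6]
grip_width: 0.177
grasp_force: 46.5
```

```bash
python3 - <<'E'
from h import *
o=manip.get_obs();print(o["position"],tyaw(o),o["grip_width"],o["grasp_force"]);go([*case2w(-.143,-.001),.19],YAW)
E
```

```text
[ 0.50251138 -0.20464603  0.19254214] -9.100715543248814 0.1771330580364937 46.48385960608721
shift norm [-0.4282 -0.9389  0.0052] spin norm 0.0006 yaw -9.1 spin first then shift [-0.4299 -0.9382  0.0052]
```

>>> {"name": "arm_command", "arguments": {"series": "1 -0.022 -0.047 0 0.001; 1 -0.043 -0.094 0 0; 1 -0.052 -0.113 0 0; 1 -0.056 -0.122 0 0; 1 -0.056 -0.122 0 0; 1 -0.056 -0.122 0 0; 1 -0.056 -0.122 0 0; 1 -0.043 -0.094 0 0; 1 -0.03 -0.065 0 0; 1 -0.016 -0.037 0 0", "newtons": 40}}

```text
clock: 21.75
position: [0.3916, 0.1958, 0.1915]
ee_rot: [0.997, -0.079, 0.0, 0.0]
ft_force: [-0.2, -0.3, -4.3]
grip_width: 0.177
grasp_force: 46.5
```

>>> {"name": "arm_command", "arguments": {"series": "1 0 0 0.04 0; 1 0 0 0.06 0; 1 0 0 0.04 0; 1 0 0 0.02 0; 1 0 0 0 0; 1 0 0 0 0; 1 0 0 0 0; 1 0 0 0 0; 1 0 0 0 0; 1 0 0 0 0"}}

```text
clock: 23.0
position: [0.3931, 0.1934, 0.1271]
ee_rot: [0.997, -0.081, 0.0, 0.0]
ft_force: [-0.4, 0.9, -3.7]
grip_width: 0.176
grasp_force: 46.5
```

```bash
python3 - <<'E'
from h import *
o=manip.get_obs();p=o["position"];print(p,w2case(p),tyaw(o),o["ft_force"],o["grip_width"],o["grasp_force"])
for n in("top","scene"):
    c=viewer.camera(n);np.savez(n+"2.npz",**c)
    r=(slice(140,290),slice(160,310)) if n=="top" else (slice(160,310),slice(270,420))
    cv2.imwrite(f"pics/{n}2.png",cv2.resize(c["pixels"][r][:,:,::-1],None,fx=2.6,fy=4,interpolation=cv2.INTER_CUBIC))
cv2.imwrite("pics/both2.png",np.hstack([cv2.imread("pics/top2.png"),cv2.imread("pics/scene2.png")]))
E
```

```text
[0.39310486 0.19341116 0.12714474] [-0.14270059 -0.00081446] -9.31660042082972 [-0.44812463  0.86530282 -3.72197006] 0.17565532823257435 46.48208651226014
```

View pics/both2.png

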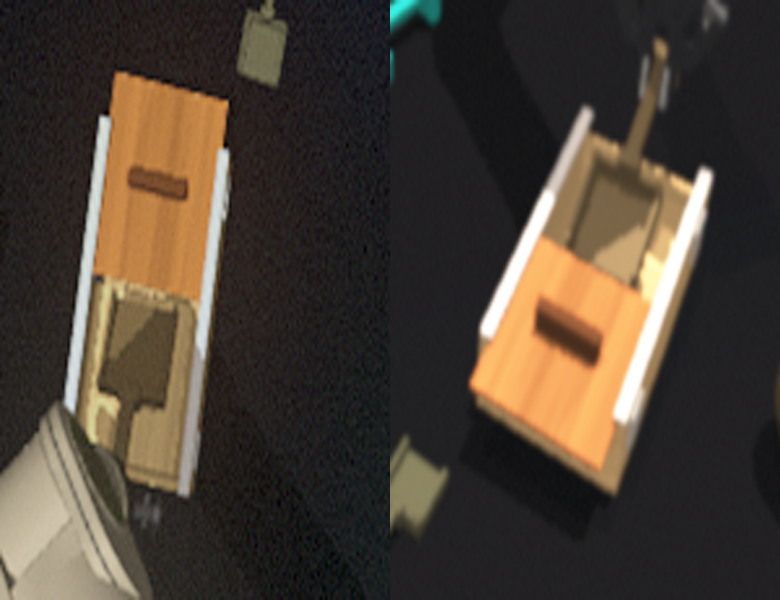

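The pan is in the mouth just short of the deck edge, with its front at crop (140,300) on the left. I'll check the lateral centring numerically.

```bash
python3 - <<'E'
from h import *
c=load("top2.npz")
for z in(.052,.073):
    for px in [(201.5,213.75),(228.5,216.3)]: print(z,w2case(cast(c,[px],z)[0])*1000)
h=cv2.cvtColor(c["pixels"],cv2.COLOR_RGB2HSV)
for r in (218,224,230): print(r,[tuple(int(a) for a in v) for v in h[r,190:242]])
E
```

```text
0.052 [-0.61856138 43.77681033]
0.052 [  6.02573619 -41.08916061]
0.073 [-1.35877905 40.06297378]
0.073 [  5.17652749 -43.41088176]
218 [(80, 7, 220), (90, 7, 218), (94, 10, 207), (42, 8, 153), (17, 118, 95), (17, 114, 114), (18, 117, 146), (18, 108, 160), (23, 95, 188), (26, 83, 212), (23, 92, 208), (19, 106, 175), (19, 115, 113), (19, 117, 87), (17, 118, 91), (18, 113, 122), (19, 120, 128), (18, 109, 129), (17, 112, 127), (18, 111, 129), (19, 112, 127), (18, 114, 127), (18, 117, 126), (17, 105, 126), (19, 112, 127), (20, 119, 126), (19, 113, 129), (20, 112, 128), (18, 109, 115), (19, 112, 84), (19, 121, 84), (18, 105, 85), (17, 109, 89), (16, 103, 87), (17, 110, 88), (17, 110, 95), (14, 112, 84), (20, 116, 77), (17, 108, 109), (19, 113, 151), (18, 115, 160), (18, 110, 156), (20, 113, 153), (18, 112, 146), (18, 114, 125), (20, 117, 177), (17, 39, 214), (90, 8, 216), (96, 12, 220), (99, 11, 223), (99, 9, 195), (17, 99, 103)]
224 [(93, 10, 220), (94, 9, 201), (20, 11, 138), (17, 123, 95), (19, 115, 120), (18, 112, 150), (19, 114, 157), (23, 97, 187), (22, 91, 210), (20, 108, 196), (19
[... 742 characters left out ...]
, (20, 99, 186), (21, 96, 207), (20, 107, 178), (19, 111, 115), (16, 124, 82), (18, 113, 72), (20, 106, 84), (20, 97, 87), (17, 102, 90), (17, 117, 85), (18, 109, 91), (16, 104, 91), (18, 113, 88), (20, 113, 88), (18, 108, 90), (18, 116, 90), (18, 105, 92), (19, 110, 88), (20, 113, 90), (19, 126, 87), (16, 112, 89), (19, 107, 88), (18, 112, 89), (18, 101, 91), (19, 126, 89), (18, 113, 88), (19, 111, 85), (16, 108, 85), (17, 118, 82), (16, 113, 81), (17, 111, 131), (19, 107, 164), (19, 114, 155), (19, 114, 152), (18, 108, 156), (17, 112, 153), (18, 121, 129), (18, 111, 133), (14, 37, 151), (10, 14, 164), (13, 19, 164), (14, 20, 163), (14, 39, 139), (19, 122, 88), (17, 109, 63), (20, 148, 31)]
```

>>> {"name": "arm_command", "arguments": {"series": "1 0 0 0.03 0; 1 0 0 0.03 0; 1 0 0 0.025 0; 1 0 0 0.015 0; 1 0 0 0.007 0; 1 0 0 0 0; 1 0 0 0 0; 1 0 0 0 0; 1 0 0 0 0; 1 0 0 0 0"}}

```text
clock: 24.35
position: [0.3931, 0.1934, 0.0843]
ee_rot: [0.997, -0.081, 0.0, 0.0]
ft_force: [-0.0, -0.1, -3.9]
grip_width: 0.174
grasp_force: 46.5
```

>>> {"name": "arm_command", "arguments": {"series": "1 0.01 0 0 0; 1 0.015 0 0 0; 1 0.018 0 0 0; 1 0.018 0 0 0; 1 0.018 0 0 0; 1 0.01 0 0 0; 1 0.004 0 0 0; 1 0 0 0 0; 1 0 0 0 0; 1 0 0 0 0"}}

```text
clock: 25.6
position: [0.4296, 0.1874, 0.0843]
ee_rot: [0.997, -0.081, 0.0, 0.0]
ft_force: [0.1, -0.2, -3.3]
grip_width: 0.179
grasp_force: 46.5
```

```bash
cat > st.py <<'E'
from h import *
o=manip.get_obs();p=o["position"];print(o["clock"],p,w2case(p)*1000,tyaw(o),o["ft_force"],o["torque"],o["grip_width"],o["grasp_force"])
E
python3 st.py
```

```text
25.6 [0.42963278 0.18739463 0.08429174] [-105.68062353   -0.91346197] -9.304557436734344 [ 0.07523632 -0.18842034 -3.31974418] [0.04226218 0.20112085 0.00105362] 0.1794429821053035 46.489244755357504
```

>>> {"name": "arm_command", "arguments": {"series": "1 0.01 0 0.002 0; 1 0.012 0 0.002 0; 1 0.012 0 0 0; 1 0.012 0 0 0; 1 0.006 0 0 0; 1 0 0 0.004 0; 1 0 0 0.006 0; 1 0 0 0.006 0; 1 0 0 0.006 0; 1 0 0 0.0 0"}}

```text
clock: 26.85
position: [0.4502, 0.1841, 0.0738]
ee_rot: [0.997, -0.081, -0.0, -0.0]
ft_force: [-3.2, 1.3, 2.0]
grip_width: 0.175
grasp_force: 45.3
```

```bash
python3 st.py
```

```text
26.85 [0.45024253 0.18411653 0.07375431] [-84.81188332  -0.85428176] -9.30088183058364 [-3.15529673  1.32241996  2.03185284] [ 0.06822718  0.37793677 -0.00787403] 0.1753081652543649 45.33340573310852
```

>>> {"name": "arm_command", "arguments": {"series": "1 0.001 0 0.008 0; 1 0 0 0.01 0; 1 0 0 0.012 0; 1 0 0 0.012 0; 1 0 0 0.012 0; 1 0 0 0.012 0; 1 0 0 0.01 0; 1 0 0 0.008 0; 1 0 0 0.005 0; 1 0 0 0 0"}}

```text
clock: 28.1
position: [0.4507, 0.1839, 0.0382]
ee_rot: [0.997, -0.081, 0.0, 0.0]
ft_force: [-3.6, 0.4, 0.7]
grip_width: 0.175
grasp_force: 44.8
```

```bash
python3 st.py
```

```text
28.1 [0.45072939 0.18390162 0.03821578] [-84.29692149  -0.98858944] -9.319449488039707 [-3.5841855   0.44486165  0.68711132] [ 0.03141403  0.21552591 -0.02663244] 0.17526140817730493 44.79100227355957
```

>>> {"name": "arm_command", "arguments": {"series": "1 0 0 0.005 0; 1 0 0 0.005 0; 1 0 0 0.004 0; 1 0 0 0.002 0; 1 0 0 0 0; 1 0 0 0 0; 1 0 0 0 0; 1 0 0 0 0; 1 0 0 0 0; 1 0 0 0 0"}}

```text
clock: 29.35
position: [0.4511, 0.184, 0.0354]
ee_rot: [0.997, -0.081, 0.001, 0.002]
ft_force: [-26.2, -12.2, 64.8]
grip_width: 0.174
grasp_force: 54.0
```

```bash
python3 st.py
```

```text
29.35 [0.45110536 0.1839891  0.03544846] [-83.93978177  -0.84212118] -9.327445267103625 [-26.22621969 -12.16431771  64.8370899 ] [-2.7335708   5.11512452 -0.13110263] 0.17357100522563268 53.978737592697144
```

>>> {"name": "arm_command", "arguments": {"series": "1 0 0 -0.004 0; 1 0 0 -0.0045 0; 1 0 0 0 0; 1 0 0 0 0; 1 0 0 0 0; 1 0 0 0 0; 1 0 0 0 0; 1 0 0 0 0; 1 0 0 0 0; 1 0 0 0 0"}}

```text
clock: 30.6
position: [0.4511, 0.1839, 0.0357]
ee_rot: [0.997, -0.081, 0.0, 0.0]
ft_force: [-4.9, -2.0, 11.1]
grip_width: 0.175
grasp_force: 46.6
```

```bash
python3 st.py; python3 - <<'E'
from h import *
c=viewer.camera("scene");np.savez("s8.npz",**c);d=viewer.camera("top");np.savez("t8.npz",**d)
f=lambda c,r:cv2.resize(c["pixels"][r][:,:,::-1],(390,600),interpolation=cv2.INTER_CUBIC)
cv2.imwrite("pics/both8.png",np.hstack([f(d,(slice(150,290),slice(170,270))),f(c,(slice(165,295),slice(290,400)))]))
E
```

```text
30.6 [0.45106627 0.18387129 0.03568841] [-83.9595319   -0.96467216] -9.334949457709897 [-4.86403449 -1.99200592 11.07104208] [-0.53969524  0.71253467 -0.10467818] 0.17514724980597343 46.60904288291931
```

View pics/both8.png

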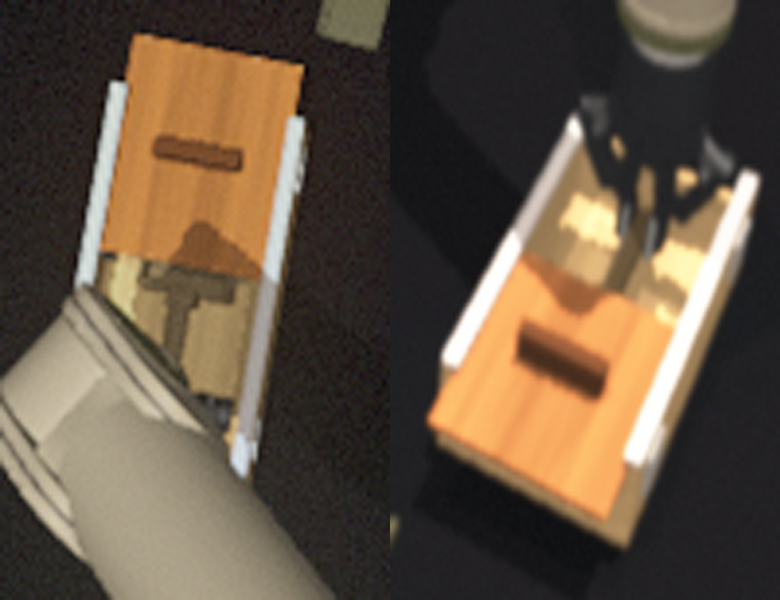

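The pan is under the deck (crop left (190,280)) and the shovel is flat, with the TCP at its flat-grip height. Next I'll feed it forward and feel for the pad.

>>> {"name": "arm_command", "arguments": {"series": "1 0 0 -0.001 0; 1 0.004 0 0 0; 1 0.004 0 0 0; 1 0.004 0 0 0; 1 0 0 0 0; 1 0 0 0 0; 1 0 0 0 0; 1 0 0 0 0; 1 0 0 0 0; 1 0 0 0 0"}}

```text
clock: 31.95
position: [0.4543, 0.1838, 0.0357]
ee_rot: [0.997, -0.081, -0.001, 0.0]
ft_force: [-10.4, 1.0, 10.9]
grip_width: 0.177
grasp_force: 46.7
```

```bash
python3 st.py
```

```text
31.95 [0.45430076 0.18378261 0.0356963 ] [-80.75247275  -0.53507574] -9.27115898081681 [-10.39676678   0.97373066  10.92642062] [-0.06607788  1.70281979 -0.11956479] 0.17664813241299604 46.67658805847168
```

>>> {"name": "arm_command", "arguments": {"series": "1 0 0 -0.0015 0; 1 0 0 0 0; 1 0.003 0 0 0; 1 0.003 0 0 0; 1 0 0 0 0; 1 0 0 0 0; 1 0 0 0 0; 1 0 0 0 0; 1 0 0 0 0; 1 0 0 0 0"}}

```text
clock: 33.2
position: [0.458, 0.1827, 0.0363]
ee_rot: [0.997, -0.081, 0.0, 0.0]
ft_force: [1.5, 0.0, -1.7]
grip_width: 0.174
grasp_force: 45.0
```

```bash
python3 st.py
```

```text
33.2 [0.45798114 0.18269747 0.03634646] [-76.94594014  -1.01783145] -9.327080603728078 [ 1.45719169  0.02113577 -1.70772248] [-0.28332293 -0.45881826 -0.07131096] 0.17423992384303189 44.968146085739136
```

>>> {"name": "arm_command", "arguments": {"series": "1 0.004 0 0 0; 1 0.004 0 0 0; 1 0.004 0 0 0; 1 0 0 0 0; 1 0 0 0 0; 1 0 0 0 0; 1 0 0 0 0; 1 0 0 0 0; 1 0 0 0 0; 1 0 0 0 0"}}

```text
clock: 34.45
position: [0.4626, 0.182, 0.0363]
ee_rot: [0.997, -0.081, 0.0, 0.0]
ft_force: [-0.2, 0.9, -0.1]
grip_width: 0.176
grasp_force: 45.0
```

```bash
python3 st.py
```

```text
34.45 [0.46263674 0.18196548 0.03631631] [-72.23319441  -0.99606701] -9.319869220534386 [-0.21441724  0.895598   -0.06314641] [-0.12942962 -0.17281196 -0.01604503] 0.17566294656758277 45.01807451248169
```

>>> {"name": "arm_command", "arguments": {"series": "1 0.004 0 0 0; 1 0.004 0 0 0; 1 0.002 0 0 0; 1 0 0 0 0; 1 0 0 0 0; 1 0 0 0 0; 1 0 0 0 0; 1 0 0 0 0; 1 0 0 0 0; 1 0 0 0 0"}}

```text
clock: 35.7
position: [0.4651, 0.1818, 0.0359]
ee_rot: [0.997, -0.081, -0.001, 0.0]
ft_force: [-7.0, 1.0, 1.7]
grip_width: 0.172
grasp_force: 45.3
```

```bash
python3 st.py
```

```text
35.7 [0.4651121  0.18175688 0.03588137] [-69.75632944  -0.80621704] -9.280856338653912 [-7.04439879  1.04298481  1.72289717] [ 0.21742197  1.12238876 -0.13978286] 0.17191960808158935 45.30120313167572
```

>>> {"name": "arm_command", "arguments": {"series": "1 0.004 0 0 0; 1 0.004 0 0 0; 1 0.004 0 0 0; 1 0 0 0 0; 1 0 0 0 0; 1 0 0 0 0; 1 0 0 0 0; 1 0 0 0 0; 1 0 0 0 0; 1 0 0 0 0"}}

```text
clock: 36.95
position: [0.4697, 0.181, 0.0359]
ee_rot: [0.997, -0.081, -0.001, 0.0]
ft_force: [-8.4, 1.9, 1.4]
grip_width: 0.174
grasp_force: 45.4
```

```bash
python3 st.py
```

```text
36.95 [0.46969655 0.18101256 0.03586301] [-65.11184305  -0.80799764] -9.2721699554334 [-8.40040301  1.86854734  1.4422443 ] [ 0.20504394  1.27229041 -0.11322041] 0.17416325000277805 45.36775588989258
```

>>> {"name": "arm_command", "arguments": {"series": "1 0.004 0 0 0; 1 0.004 0 0 0; 1 0.003 0 0 0; 1 0 0 0 0; 1 0 0 0 0; 1 0 0 0 0; 1 0 0 0 0; 1 -0.003 0 0 0; 1 0 0 0 0; 1 0 0 0 0"}}

```text
clock: 38.2
position: [0.474, 0.1802, 0.0362]
ee_rot: [0.997, -0.081, -0.0, 0.0]
ft_force: [-4.6, 1.5, -0.8]
grip_width: 0.177
grasp_force: 45.1
```

```bash
python3 st.py
```

```text
38.2 [0.47398817 0.18022227 0.03617424] [-60.7490833   -0.90196406] -9.305263787234317 [-4.62469316  1.54803177 -0.78696294] [0.2091337  0.75951937 0.00125481] 0.17736398638432865 45.112980008125305
```

>>> {"name": "arm_command", "arguments": {"series": "1 0 0 0.0015 0; 0.5 0 0 0 0; 0.5 0 0 0 0; 0.5 0 0 0 0; 0.5 0 0 -0.02 0; 0.5 0 0 -0.06 0; 0.5 0 0 -0.1 0; 0.5 0 0 -0.1 0; 0.5 0 0 -0.05 0; 1 0.1 0 0 0"}}

```text
clock: 39.45
position: [0.5139, 0.1746, 0.1701]
ee_rot: [0.997, -0.08, 0.002, 0.0]
ft_force: [1.3, 0.7, 0.1]
grip_width: 0.298
grasp_force: 0.0
```

```bash
python3 st.py; python3 - <<'E'
from h import *
go([*case2w(.128,-.001),.0905],YAW)
d=viewer.camera("scene")
P=cv2.resize(d["pixels"][165:295,290:400,::-1],(390,600),interpolation=cv2.INTER_CUBIC)
d=viewer.camera("top");Q=cv2.resize(d["pixels"][150:290,170:270,::-1],(390,600),interpolation=cv2.INTER_CUBIC)
cv2.imwrite("pics/both9.png",np.hstack([Q,P]))
E
```

```text
39.45 [0.51388201 0.17455477 0.17006035] [-20.46230354  -0.11828624] -9.1814373962291 [1.3074906  0.73891418 0.12896878] [ 0.01930804 -0.03986999  0.02112643] 0.29755723514586424 0.0
shift norm [0.3704 0.0022 0.2004] spin norm 0.0001 yaw -9.18 spin first then shift [0.3704 0.0021 0.2004]
```

View pics/both9.png

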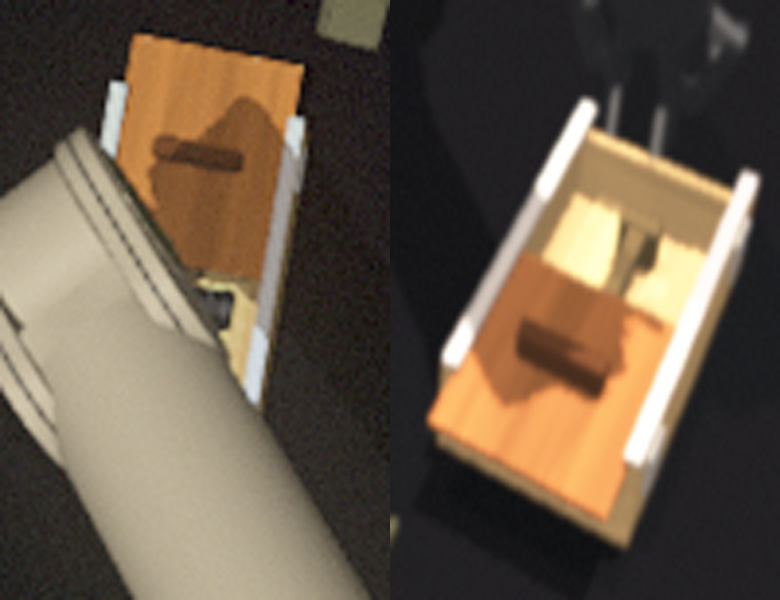

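The shovel lies flat and straight, with its tail at crop (640,235), and it is released. Now I'll go to the far side of the bar.

>>> {"name": "arm_command", "arguments": {"series": "1 0.09 0 0 0; 1 0.12 0 0 0; 1 0.1 0 0 0; 1 0.06 0 0 0; 1 0 0 0.08 0; 1 0 0 0.08 0; 1 0 0 0.04 0; 1 0 0 0 0; 1 0 0 0 0; 1 0 0 0 0"}}

```text
clock: 40.8
position: [0.6603, 0.1497, 0.0886]
ee_rot: [0.997, -0.081, 0.001, -0.0]
ft_force: [0.3, -1.2, 0.0]
grip_width: -0.005
grasp_force: 0.0
```

```bash
python3 st.py
```

```text
40.8 [0.66028258 0.14972798 0.08864495] [128.02435198  -1.2190119 ] -9.323376240610706 [ 0.3188972  -1.22291829  0.02767485] [-0.00660625 -0.00109035  0.02399732] -0.004553960419059631 0.0
```

>>> {"name": "arm_command", "arguments": {"series": "1 -0.03 0 -0.003 0; 1 -0.035 0 0 0; 1 -0.037 0 0 0; 1 -0.037 0 0 0; 1 -0.037 0 0 0; 1 -0.037 0 0 0; 1 -0.037 0 0 0; 1 -0.037 0 0 0; 1 -0.037 0 0 0; 1 -0.03 0 0 0"}}

```text
clock: 42.05
position: [0.5192, 0.1728, 0.089]
ee_rot: [0.997, -0.081, 0.0, 0.0]
ft_force: [2.8, 1.1, 2.0]
grip_width: 0.002
grasp_force: 1.1
```

>>> {"name": "arm_command", "arguments": {"series": "1 -0.02 0 0 0; 1 -0.015 0 0 0; 1 -0.01 0 0 0; 1 -0.008 0 0 0; 1 -0.005 0 0 0; 1 -0.005 0 0 0; 1 -0.003 0 0 0; 1 0 0 0 0; 1 0 0 0 0; 1 0 0 0 0"}}

```text
clock: 43.3
position: [0.4985, 0.1761, 0.0892]
ee_rot: [0.997, -0.082, 0.004, -0.001]
ft_force: [23.7, 3.7, -18.4]
grip_width: -0.001
grasp_force: 11.7
```

```bash
python3 st.py
```

```text
43.3 [0.49848158 0.17609441 0.08923501] [-35.91078482  -1.06069021] -9.452530264217968 [ 23.71973077   3.7031805  -18.3851367 ] [ 0.47321461 -5.25172673 -0.03982557] -0.001403967448174829 11.68570339679718
```

>>> {"name": "arm_command", "arguments": {"series": "1 0.02 0 0 0; 1 0.02 0 0 0; 1 0 0 -0.08 0; 1 0 0 -0.14 0; 1 0 0 -0.1 0; 1 0 0.12 0 0; 1 0 0.14 0 0; 1 0 0.14 0 0; 1 0 0.14 0 0; 1 0 0.1 0 0"}}

```text
clock: 44.55
position: [0.4675, -0.0808, 0.2168]
ee_rot: [0.997, -0.082, -0.0, 0.0]
ft_force: [0.6, -0.1, -0.7]
grip_width: -0.003
grasp_force: 0.0
```

```bash
python3 st.py; python3 - <<'E'
from h import *
c=viewer.camera("top")
P=big(masks(c,(0,60,20),(25,255,150),(190,190,235,260)))[0];W=cast(c,P,.085)[:,:2];print(len(P),P.mean(0),w2case(W.mean(0)))
c=viewer.camera("scene")
P=big(masks(c,(0,60,20),(20,255,140),(320,190,380,250)))[0];W=cast(c,P,.08)[:,:2];print(len(P),P.mean(0),w2case(W.mean(0)))
E
```

```text
44.55 [ 0.46747721 -0.08084754  0.21681933] [ -25.43613157 -259.65442498] -9.42059090945723 [ 0.58836459 -0.09379959 -0.72237237] [-0.06937212 -0.04606052  0.00532758] -0.0028820141056616574 0.0
132 [211.60606061 232.87878788] [-0.0540346  -0.00318969]
140 [358.40714286 210.38571429] [-0.04604162  0.00088943]
```

```bash
python3 -c "
from workcell import manip
print(manip.hand_in())"
```

```text
the job is handed in; nothing more can be done
None
```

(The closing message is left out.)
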